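Return the mixed-up gear pump covers to their own housings

ROBOT

A 7-joint arm with a two-finger parallel gripper is mounted at the origin on the work surface. World frame = base frame: x ahead of the robot, y to its left, z up, the work surface at z = 0. Lengths are in m, angles in rad, forces in N, time in s.
With the tool pointing down it reaches from about 0.425 to 0.875 m from the base axis. Payload 8.4 kg.
Tool frame: the origin (TCP) lies between the finger pads; the fingertips stand 25 mm ahead of it and the grasp point (between the pads) lies 6 mm ahead of it; z points along the fingers, y is the line along which they close (so a half turn about z gives the same grasp; the last joint's range is limited). The gripper opens to 87 mm and grips with 3 to 60 N. Pads are 19 mm wide; open, the fingers measure 117 mm over their backs; the gripper's body (75 mm by 190 mm) begins 51 mm behind the grasp point.
Start: joints at [-0.099, 0.333, 0.04, 1.465, -0.013, 1.343, -0.059], TCP at [0.65, -0, 0.248] pointing down, gripper open.
Joint ranges: [-2.58, 2.58], [-0.38, 2.09], [-1.3, 1.39], [0.25, 2.4], [-1.5, 4.64], [0.08, 2.09], [-2.65, 2.65]. Speed limits (rad/s): [2.22, 2.22, 2.79, 2.79, 3.14, 3.14, 3.14].

INTERFACE

Orientations are given as a unit quaternion [x, y, z, w].
In Python, from cell import env, eoat, cams, order, models gives the robot as it stands. The module is installed in compiled form; this text tells all that it offers. Calls block until the motion is done:
- env.move_pose(position, orientation): joint-space move of the TCP to a pose.
- env.move_linear(position, speed=0.15, frame=None): straight line of the TCP; frame=None keeps the orientation; speed is the mean speed in m/s.
- env.move_joints(angles): joint-space move.
- eoat.command_gripper(opening, effort=None): finger opening in m; effort is the grip in N (None keeps the last); returns when the fingers have stopped.
- env.hold(seconds).
- env.inverse_kinematics(position, orientation): joint angles nearest the present ones, or None.
- cams.read_camera(name): name is "scene" or "side" or "wrist"; returns the picture (400x640x3 uint8, red, green, blue); there is no depth.
- cams.camera_info(name): a dict with "fov_y" (degrees; the focal length in pixels is half the picture's height over the tangent of half this angle, whatever the lens; pixels are square), "cx", "cy" (the principal point, pixels), "view" (4x4, takes a point from world to camera coordinates). Camera axes: x right, y down, z forward; pixel columns grow to the right and rows downward; lengths in m; the calibration is good to about 2 mm. A picture is of the moment at which its call begins: read the wrist's pose just before it. camera_info takes no time and is no camera call; for the wrist camera it gives the pose at the moment of the call.
A pose or a line that the arm cannot do raises env.PlanningError and nothing moves.
- order.sign_off(): hands the job in; it is judged then, once.
Trained networks look in the newest picture that a camera, given by its name, has taken for a name from the list of things; names that differ only in an ending like _2 or _b are one class to them, and where a whole thing is asked for, a point or a joint stands for the part that bears it (a point fixed in the world has none). Each returns a list of dicts, best first, with "score" (0 to 1); they miss things now and then, are a little off and sometimes report something else, mostly with a low value. They report only what shows in the picture. A call takes as long as a camera call. They do not tell look-alikes from the thing itself.
- models.recognise(camera, label): "centre" ([x, y, z] in m, in world coordinates, good to about 4 mm: the middle of the surface that is visible of it).
- models.outline_of(camera, label): "mask" (400x640 bool, what is visible of it).
Readings, each from a call of its own:
- env.read_clock(): time.
- env.read_q(): joint angles.
- env.read_joint_vel(): joint speeds.
- env.read_tau(): joint torques, N m.
- env.read_position(): TCP position.
- env.read_orientation(): TCP orientation.
- env.read_force(): force on the tool from outside, world axes, zero at the start.
- env.read_wrist_torque(): the same for the moment, N m.
- env.read_grip_width(): finger opening in m.
- env.read_grip_force(): force on a finger pad.
Only numpy, scipy, OpenCV 4.12 (cv2) and the standard library are available. Lean on these libraries where they do the work, as an engineer would, in place of code of your own. Each camera call takes 0.05 s, during which the arm holds its last target. There are 200 camera calls.

TASK

The covers of the four gear pumps have been mixed up, but each was machined together with its own housing and must not be paired with another. Put every cover on the housing of its own colour (the colour of the plug in its hub is the colour of the housing's carrier plate), upright and seated flat with its spigot in the bore, and let go of it. Use the empty lined tray as the free spot on the way, never set or drop a cover on the bench or tip one over, and do not knock the bin of screws.

Things in the scene. Friction and masses are not known exactly. Their poses are not given: they have to be found in the camera images.
- cover_red: loose round grey cast-aluminium pump cover, 0.13-0.19 kg, red plug in its hub. Upwards from its origin (centre of the underside, z up the hub): spigot 42 mm diameter x 10 mm; flange 72 mm x 8 mm with low ribs up to 24 mm; bare hub to be gripped, 30 mm diameter, up to 58 mm. At the start it sits on a housing, its own or another's
- cover_yellow: loose round grey cast-aluminium pump cover, 0.13-0.19 kg, yellow plug in its hub. Upwards from its origin (centre of the underside, z up the hub): spigot 42 mm diameter x 10 mm; flange 72 mm x 8 mm with low ribs up to 24 mm; bare hub to be gripped, 30 mm diameter, up to 58 mm. At the start it sits on a housing, its own or another's
- cover_green: loose round grey cast-aluminium pump cover, 0.13-0.19 kg, green plug in its hub. Upwards from its origin (centre of the underside, z up the hub): spigot 42 mm diameter x 10 mm; flange 72 mm x 8 mm with low ribs up to 24 mm; bare hub to be gripped, 30 mm diameter, up to 58 mm. At the start it sits on a housing, its own or another's
- cover_white: loose round grey cast-aluminium pump cover, 0.13-0.19 kg, white plug in its hub. Upwards from its origin (centre of the underside, z up the hub): spigot 42 mm diameter x 10 mm; flange 72 mm x 8 mm with low ribs up to 24 mm; bare hub to be gripped, 30 mm diameter, up to 58 mm. At the start it sits on a housing, its own or another's
- housing_red: black pump housing fixed on a red carrier plate 100 x 100 x 10 mm, with a red ring round its body. Body 74 mm diameter, rim 72 mm above the bench, bore 56 mm diameter, 30 mm deep. Origin: on the bench under the bore axis, z up. A seated cover has its origin 62 mm above this one, spigot in the bore with 7 mm play all round, hub top at 120 mm
- housing_yellow: black pump housing fixed on a yellow carrier plate 100 x 100 x 10 mm, with a yellow ring round its body. Body 74 mm diameter, rim 72 mm above the bench, bore 56 mm diameter, 30 mm deep. Origin: on the bench under the bore axis, z up. A seated cover has its origin 62 mm above this one, spigot in the bore with 7 mm play all round, hub top at 120 mm
- housing_green: black pump housing fixed on a green carrier plate 100 x 100 x 10 mm, with a green ring round its body. Body 74 mm diameter, rim 72 mm above the bench, bore 56 mm diameter, 30 mm deep. Origin: on the bench under the bore axis, z up. A seated cover has its origin 62 mm above this one, spigot in the bore with 7 mm play all round, hub top at 120 mm
- housing_white: black pump housing fixed on a white carrier plate 100 x 100 x 10 mm, with a white ring round its body. Body 74 mm diameter, rim 72 mm above the bench, bore 56 mm diameter, 30 mm deep. Origin: on the bench under the bore axis, z up. A seated cover has its origin 62 mm above this one, spigot in the bore with 7 mm play all round, hub top at 120 mm
- tray: grey parts tray with black foam liner, empty, fixed, 110 x 110 mm outside, walls 4 mm thick and 24 mm high, foam surface 16 mm above the bench; the one free spot where a cover can stand on its spigot. Origin: centre of its underside; z up
- screw_bin: small loose blue stacking bin with screws, standing on the bench among the housings; 90 x 70 x 45 mm, 350 g. Origin: centre of its underside; z up
Not all that is in view belongs to the job. Leave any pink look-alike of the cover_white alone.

How it is judged:
By the outcome, as a careful person would: the job done as asked, in the order asked, and still so for the second after the job is handed in, with the robot touching nothing.
It also fails if it takes over 120 s, if anything falls off the work surface, if the arm or the gripper's body presses on something with over 40 N, if the wrist force passes 120 N, or if a joint passes its speed limit or range.

## Working session

There is one attempt and no reset: what is moved stays moved. The work goes in short steps, each a Python script; the robot and the scene stay as the last script left them, time stands still between calls to the robot, and variables do not carry over. Pictures are saved under pics/ and viewed, at most 14 in all, crops included, and the job is handed in when it is done.

```bash
mkdir -p pics; python3 - <<'E'
from cell import env,eoat,cams,order,models
import cv2,numpy as np
ims=[]
for c in ("scene","side"):
    im=cams.read_camera(c); cv2.imwrite(f"pics/{c}0.png",im[:,:,::-1])
    print(c,np.round(cams.camera_info(c)["view"],3).tolist(),cams.camera_info(c)["fov_y"])
    for l in ["cover_red","cover_yellow","cover_green","cover_white","housing_red","housing_yellow","housing_green","housing_white","tray","screw_bin"]:
        print(l,[(np.round(d["centre"],3).tolist(),round(d["score"],2)) for d in models.recognise(c,l)[:4]])
print(env.read_clock(),env.read_orientation())
E
```

```text
scene [[-0.871, 0.491, 0.007, 0.489], [0.373, 0.67, -0.642, -0.088], [-0.32, -0.557, -0.767, 1.292], [0.0, 0.0, 0.0, 1.0]] 51.86011815258672
cover_red [([0.695, -0.145, 0.084], 0.58)]
cover_yellow [([0.473, -0.014, 0.081], 0.87), ([0.677, 0.19, 0.014], 0.37)]
cover_green [([0.454, 0.28, 0.081], 0.75), ([0.697, -0.146, 0.083], 0.2)]
cover_white [([0.343, -0.338, 0.021], 0.59), ([0.473, 0.294, 0.02], 0.31)]
housing_red []
housing_yellow [([0.691, -0.131, 0.018], 0.65)]
housing_green [([0.473, 0.295, 0.017], 0.59)]
housing_white [([0.492, 0.014, 0.018], 0.77)]
tray [([0.678, 0.189, 0.016], 0.69)]
screw_bin [([0.682, 0.007, 0.015], 0.9)]
side [[0.697, -0.717, -0.017, -0.401], [-0.543, -0.513, -0.665, 0.281], [0.468, 0.473, -0.747, 0.733], [0.0, 0.0, 0.0, 1.0]] 53.86889421929655
cover_red [([0.662, -0.166, 0.083], 0.8)]
cover_yellow [([0.459, -0.03, 0.083], 0.68)]
cover_green [([0.44, 0.258, 0.084], 0.79), ([0.479, -0.309, 0.078], 0.52)]
cover_white [([0.415, -0.46, 0.017], 0.95), ([0.48, -0.307, 0.077], 0.85), ([0.33, -0.355, 0.014], 0.63)]
housing_red [([0.45, -0.324, 0.022], 0.92), ([0.661, -0.165, 0.086], 0.17)]
housing_yellow []
housing_green [([0.426, 0.243, 0.019], 0.71)]
housing_white [([0.682, 0.014, 0.014], 0.61), ([0.447, -0.052, 0.021], 0.6)]
tray [([0.673, 0.178, 0.015], 0.86)]
screw_bin [([0.683, 0.011, 0.016], 0.84)]
1.1 [ 7.07107108e-01  7.07106453e-01 -2.50290677e-05 -2.41414067e-05]
```

View pics/scene0.png

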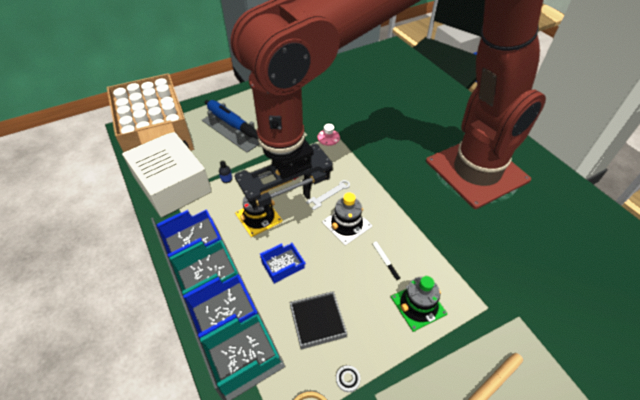

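View pics/side0.png

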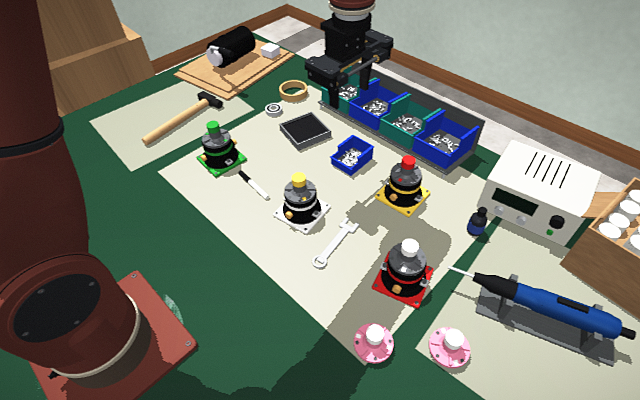

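Housing/cover state: green is on green (side px 213,130). Yellow is on white (298,180), red is on yellow (408,160), and white is on red (410,247). The pink-flanged look-alikes at (374,335) and (453,340) on the bench are not part of the job. Cycle: yellow→tray, white→white, red→red, yellow→yellow.

```bash
cat > h.py <<'E'
from cell import env,eoat,cams,order,models
import cv2,numpy as np
Q=[0.70710678,0.70710678,0,0]
P={"yellow":(.678,-.155),"white":(.466,-.022),"red":(.485,-.300),"green":(.447,.269),"tray":(.675,.184)}
def ray(info,uv,z):
    f=200/np.tan(np.radians(info["fov_y"]/2)); V=np.array(info["view"]); R,t=V[:3,:3],V[:3,3]
    d=R.T@np.array([(uv[0]-info["cx"])/f,(uv[1]-info["cy"])/f,1]); c=-R.T@t
    return c+d*(z-c[2])/d[2]
def proj(info,p):
    f=200/np.tan(np.radians(info["fov_y"]/2)); V=np.array(info["view"]); q=V[:3,:3]@np.array(p)+V[:3,3]
    return np.array([info["cx"]+f*q[0]/q[2],info["cy"]+f*q[1]/q[2]])
def shot(name):
    i=cams.camera_info("wrist"); im=cams.read_camera("wrist"); cv2.imwrite(f"pics/{name}.png",im[:,:,::-1]); np.save(f"pics/{name}.npy",np.array([i],dtype=object)); return i,im
E
python3 - <<'E'
from h import *
i=cams.camera_info("wrist"); print(np.round(i["view"],3).tolist(),i["fov_y"],i["cx"],i["cy"])
V=np.array(i["view"]);c=-V[:3,:3].T@V[:3,3]; off=c-env.read_position()
print(off)
tiles=[]
for n in ["green","white","red","yellow","tray"]:
    p=P[n]
    try: env.move_pose([p[0],p[1],.30],Q)
    except env.PlanningError as e: print(n,e); continue
    i,im=shot("w_"+n)
    lab="tray" if n=="tray" else "housing_"+n
    print(n,[(np.round(d["centre"],3).tolist(),round(d["score"],2)) for d in models.recognise("wrist",lab)[:2]],proj(i,(*p,.12)).round(), env.read_clock())
    tiles.append(cv2.resize(im,(400,250)))
tiles.append(tiles[0]*0)
m=np.vstack([np.hstack(tiles[k:k+2]) for k in (0,2)]); cv2.imwrite("pics/m1.png",m[:,:,::-1])
E
```

```text
[[1.0, 0.001, -0.001, -0.649], [0.001, -0.958, 0.285, -0.035], [-0.001, -0.285, -0.958, 0.391], [0.0, 0.0, 0.0, 1.0]] 61.824035081738266 315.9183535378584 196.53571131991268
[-0.0009512   0.07838508  0.13678165]
green [([0.442, 0.3, 0.012], 0.87)] [316. 180.] 2.4833
white [([0.47, 0.013, 0.011], 0.85)] [317. 182.] 3.7083
red [([0.479, -0.274, 0.012], 0.61)] [316. 183.] 4.8833
yellow [([0.674, -0.132, 0.008], 0.86)] [318. 178.] 5.9417
tray [([0.679, 0.195, 0.014], 0.55)] [316. 178.] 7.325
```

View pics/m1.png

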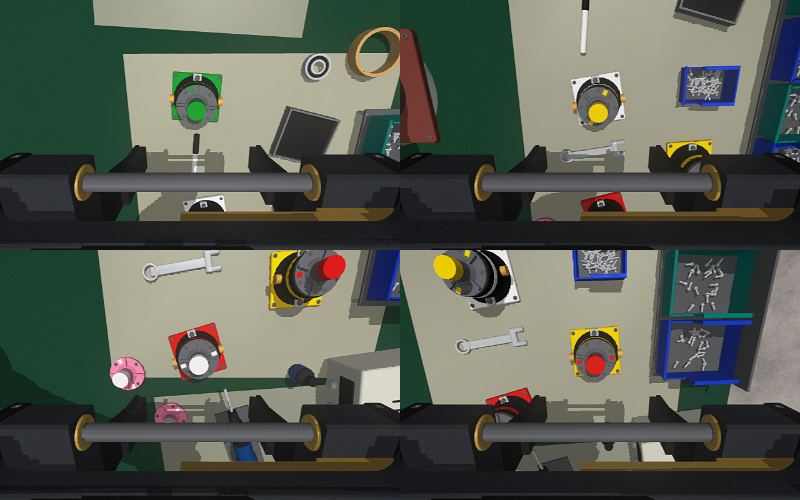

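The montage shows green on green, yellow on white, white-plug cover on red (pink look-alike left at ~(127,372), pink flange), red on yellow. Now precise plate and plug measurement.

```bash
cat >> h.py <<'E'
def cmask(im,col):
    hsv=cv2.cvtColor(im,cv2.COLOR_RGB2HSV).astype(int); H,S,V=hsv[...,0],hsv[...,1],hsv[...,2]
    if col=="white": return (S<22)&(V>170)
    lo={"red":(H<7)|(H>173),"yellow":(H>20)&(H<32),"green":(H>48)&(H<75)}[col]
    return lo&(S>150)&(V>90)
def blobs(im,col):
    m=cmask(im,col).astype(np.uint8); m[270:]=0
    n,l,s,c=cv2.connectedComponentsWithStats(m)
    return l,[k for k in range(1,n) if s[k,4]>40],s,c
def plate(i,im,col,guess):
    m=cmask(im,col); m[270:]=0
    v,u=np.nonzero(m); w=np.array([ray(i,(a,b),.010)[:2] for a,b in zip(u,v)])
    w=w[np.hypot(*(w-guess).T)<.076]
    hull=cv2.convexHull(w.astype(np.float32))
    return cv2.minAreaRect(hull)
E
python3 - <<'E'
from h import *
on={"green":"green","white":"yellow","red":"white","yellow":"red"}
N={"green":(.447,.28),"white":(.47,-.01),"red":(.482,-.29),"yellow":(.676,-.145)}
for n in on:
    i=np.load(f"pics/w_{n}.npy",allow_pickle=True)[0]; im=cv2.imread(f"pics/w_{n}.png")[:,:,::-1].copy()
    r=plate(i,im,n,np.array(N[n])); print(n,"plate",np.round(r[0],4),np.round(r[1],4),round(r[2],1))
    l,ks,s,c=blobs(im,on[n])
    for k in ks:
        w=ray(i,c[k],.122); 
        if np.hypot(*(w[:2]-N[n]))<.04: print("   plug",w.round(4),s[k].tolist(),c[k].round(1))
a=[cv2.imread(f"pics/w_{n}.png")[80:230,230:390] for n in ("white","red")]
cv2.imwrite("pics/c1.png",cv2.resize(np.hstack(a),None,fx=2.5,fy=2.5,interpolation=cv2.INTER_CUBIC))
E
```

```text
green plate [0.4437 0.2712] [0.1041 0.0979] 86.0
   plug [0.438  0.3048 0.122 ] [303, 139, 8, 9, 51] [306.5 143.1]
   plug [0.4453 0.2718 0.122 ] [299, 160, 31, 38, 801] [314.4 177.3]
   plug [0.412  0.2687 0.122 ] [275, 165, 17, 27, 182] [280.  180.6]
   plug [0.4748 0.264  0.122 ] [334, 170, 17, 25, 125] [344.6 185.2]
white plate [ 0.4671 -0.0184] [0.0993 0.0985] 9.6
   plug [0.4761 0.0121 0.122 ] [323, 143, 10, 10, 57] [327.7 147.7]
   plug [ 0.4652 -0.0194  0.122 ] [301, 163, 32, 37, 859] [316.1 180.2]
red plate [ 0.4851 -0.3024] [0.0988 0.099 ] 16.9
   plug [ 0.4753 -0.2513  0.122 ] [300, 128, 14, 13, 66] [306.  132.7]
   plug [ 0.5098 -0.282   0.122 ] [338, 162, 10, 8, 54] [342.3 165.4]
   plug [ 0.4863 -0.3008  0.122 ] [302, 170, 32, 30, 737] [317.6 184.3]
   plug [ 0.4626 -0.3019  0.122 ] [289, 182, 10, 8, 53] [293.2 185.3]
yellow plate [ 0.6719 -0.1613] [0.0988 0.0992] 4.2
   plug [ 0.6722 -0.159   0.122 ] [297, 167, 31, 33, 807] [312.2 182.9]
   plug [ 0.6978 -0.148   0.122 ] [335, 169, 9, 7, 54] [338.7 171.9]
   plug [ 0.6471 -0.1547  0.122 ] [282, 176, 9, 7, 52] [286.3 178.7]
```

View pics/c1.png

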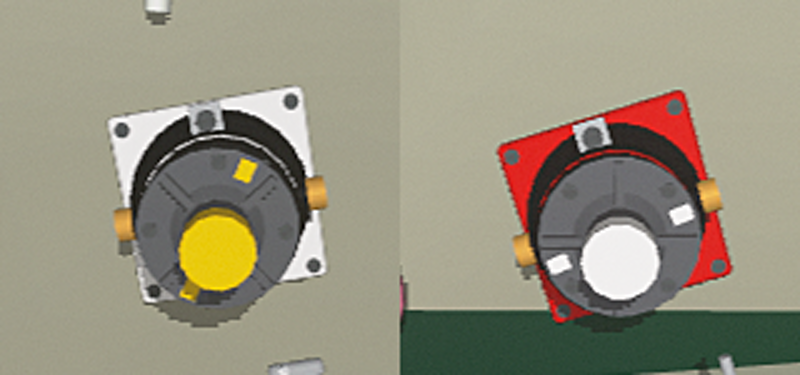

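View pics/w_tray.png

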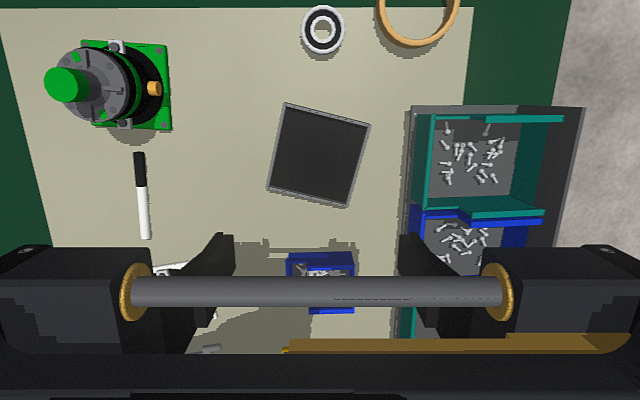

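Left crop: yellow-plug cover on white plate; right: white plug with grey flange (the real one) on red plate. Tray at px ~(318,156). Move yellow to the tray.

```bash
cat >> h.py <<'E'
H={"green":(.4445,.2715),"white":(.467,-.019),"red":(.485,-.302),"yellow":(.672,-.1605)}
def pick(xy,z0):
    eoat.command_gripper(.07)
    env.move_pose([*xy,.25],Q); env.move_linear([*xy,z0+.052],speed=.12)
    f0=env.read_force(); eoat.command_gripper(.0,25); w=env.read_grip_width()
    env.move_linear([*xy,.26],speed=.12)
    print("picked w",w,env.read_grip_width(),"dF",(env.read_force()-f0).round(2),env.read_clock())
def place(xy,z0):
    env.move_pose([*xy,.26],Q); env.move_linear([*xy,z0+.062],speed=.15)
    f0=np.array(env.read_force())
    for dz in np.arange(.059,.0489,-.001):
        env.move_linear([*xy,z0+dz],speed=.03)
        f=np.array(env.read_force())
        if f[2]-f0[2]>3: break
    print("contact dz",round(dz,4),(f-f0).round(2))
    eoat.command_gripper(.07); env.move_linear([*xy,.25],speed=.15); print(env.read_clock())
E
python3 - <<'E'
from h import *
i=np.load("pics/w_tray.npy",allow_pickle=True)[0]
c=[ray(i,p,.024)[:2] for p in ((286,102),(371,124),(347,207),(267,190))]
print(np.round(c,3),np.mean(c,0)); T=np.mean(c,0)
pick((.4655,-.019),.062); place(T,.016)
i,im=shot("t1")
env.move_pose([*H["white"],.28],Q); shot("wh1")
a=[cv2.imread(f"pics/{n}.png")[60:260,180:460] for n in ("t1","wh1")]
cv2.imwrite("pics/c2.png",cv2.resize(np.hstack(a),None,fx=1.4,fy=1.4))
E
```

```text
[[0.639 0.254]
 [0.741 0.228]
 [0.715 0.122]
 [0.612 0.145]] [0.67670284 0.18750745]
picked w 0.02969341425875228 0.029862646905645794 dF [-0.15  0.24 -0.92] 12.5083
contact dz 0.051 [-3.22 -1.03  8.29]
19.5667
```

View pics/c2.png

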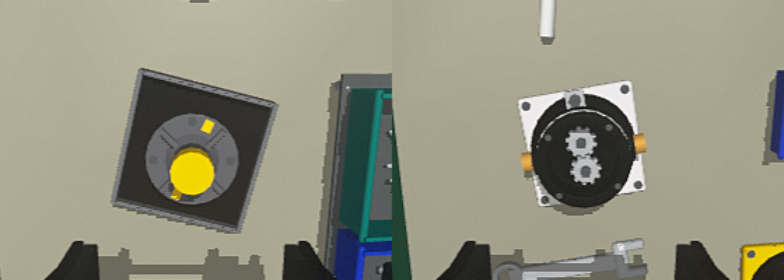

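Left: yellow cover upright in the tray. Right: white housing open, gears visible, centred on its plate. Now white and red covers.

```bash
python3 - <<'E'
from h import *
def seen(n,col,xy):
    env.move_pose([*xy,.30],Q); i,im=shot(n); l,ks,s,c=blobs(im,col)
    print(n,[ray(i,c[k],.122).round(4)[:2].tolist() for k in ks if s[k,4]>400 and np.hypot(*(ray(i,c[k],.122)[:2]-xy))<.05])
pick((.4865,-.301),.062); place(H["white"],.062); seen("w2","white",H["white"])
pick((.672,-.1595),.062); place(H["red"],.062); seen("r2","red",H["red"])
a=[cv2.imread(f"pics/{n}.png")[60:260,180:460] for n in ("w2","r2")]
cv2.imwrite("pics/c3.png",cv2.resize(np.hstack(a),None,fx=1.4,fy=1.4))
E
```

```text
picked w 0.029201577763232858 0.029391279908873018 dF [-0.91 -0.36 -1.24] 25.5333
contact dz 0.051 [-6.97  0.07 14.62]
31.9417
w2 [[0.4632, 0.0281], [0.4657, -0.0189]]
picked w 0.029168735002494353 0.029234705097695993 dF [ 1.24  0.09 -1.4 ] 36.9333
contact dz 0.051 [-4.38  3.64 12.85]
43.1833
r2 [[0.4525, -0.2641], [0.4836, -0.3015]]
```

View pics/c3.png

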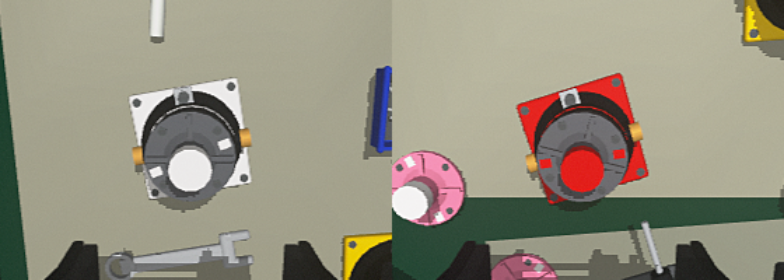

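Both are seated on their own housings, at the expected height. Now yellow from the tray.

```bash
python3 - <<'E'
from h import *
i=np.load("pics/t1.npy",allow_pickle=True)[0]; im=cv2.imread("pics/t1.png")[:,:,::-1].copy()
l,ks,s,c=blobs(im,"yellow"); k=max(ks,key=lambda k:s[k,4] if 100<s[k,1] else 0); t=ray(i,c[k],.076)[:2]; print(t,c[k])
assert np.hypot(*(t-[.6767,.1875]))<.01
t=(t+[.6767,.1875])/2
pick(t,.016); place(H["yellow"],.062)
env.move_pose([.65,0.03,.32],Q)
for n in ("scene","side"): cv2.imwrite(f"pics/{n}9.png",cams.read_camera(n)[:,:,::-1])
a=cv2.imread("pics/side9.png")[90:330,170:470]
cv2.imwrite("pics/c4.png",cv2.resize(a,None,fx=2.5,fy=2.5,interpolation=cv2.INTER_CUBIC))
E
```

```text
[0.67503504 0.18730107] [316.17191011 182.76292135]
picked w 0.0296380734121403 0.02920991906521307 dF [-0.51  1.45 -0.78] 49.8583
contact dz 0.051 [-1.79  1.14  7.67]
56.4833
```

View pics/c4.png

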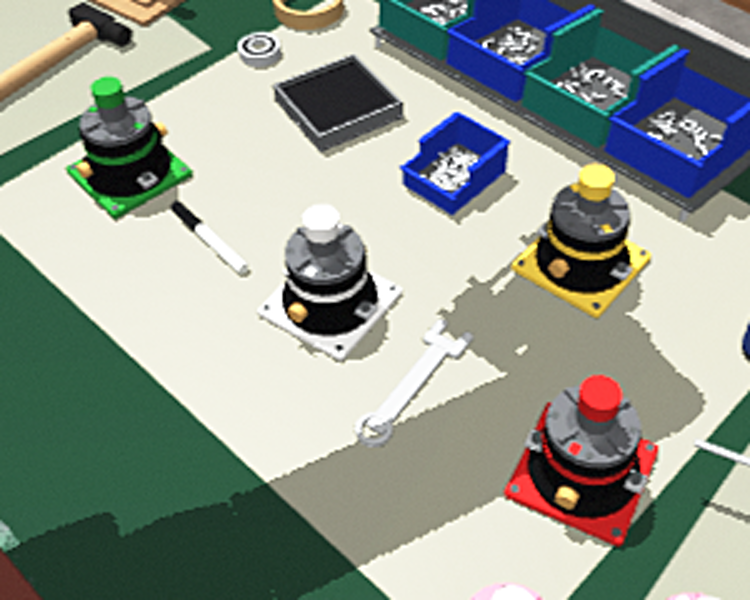

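All four covers sit upright on their own colours (green 107,95; white 320,225; yellow 597,180; red 600,400), the tray is empty, and the bin is undisturbed.

```bash
python3 -c "
from cell import order; print(order.sign_off())"
```

```text
the job is handed in; nothing more can be done
None
```

All four covers are on the housings of their own colour and look seated flat in the last side picture; the job was handed in at about 57 s of the 120 s allowed.

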